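# Lock the mirror's retaining arm and hold the loupe at focus

### The arm

A 6-joint arm with a two-finger parallel gripper is mounted at the origin on the work surface. World frame = base frame: x ahead of the robot, y to its left, z up, the work surface at z = 0. Lengths are in mm, angles in rad, forces in N, time in s.
With the tool pointing down it reaches from about 350 to 975 mm from the base axis. Payload 7.1 kg.
Tool frame: the origin (TCP) lies midway between the tips of the shut fingers; the grasp point (between the pads) lies env.hold_point_z behind it (env.hold_point_z is the distance from the TCP to the grasp point, in mm); z points along the fingers, y is the line along which they close (so a half turn about z gives the same grasp; the last joint's range is limited). The gripper opens to 88 mm and grips with 3 to 60 N. Pads are 20 mm wide; open, the fingers measure 115 mm over their backs; the gripper's body (75 mm by 178 mm) begins 61 mm behind the grasp point.
Start: joints at [1.125, 0.423, 1.63, -0, 1.089, -0.019], TCP at [258.693, 568.931, 222.675] pointing down, gripper open.
Joint ranges: [-3, 3], [-0.9, 2.11], [0.09, 2.58], [-1.31, 4.45], [0.11, 2.69], [-2.54, 2.54]. Speed limits (rad/s): [2.39, 2.39, 3.01, 3.14, 3.14, 3.14].

### API

Orientations are given as a unit quaternion [x, y, z, w].
In Python, from station import env gives the robot as it stands. Calls block until the motion is done:
- env.reach(position, orientation): joint-space move of the TCP to a pose.
- env.move_l(position, rot=None, rate=150, f_stop=None): straight line of the TCP; rot=None keeps the orientation; rate is the mean speed in mm/s. With f_stop (N) it stops when the force on the tool has changed by that much, and returns True; else False.
- env.move_joints(angles): joint-space move.
- env.set_gripper(opening): finger opening in mm; the grip force is fixed at half the most; returns when the fingers have stopped.
- env.hold(seconds).
- env.ik(position, orientation): joint angles nearest the present ones, or None.
- env.read_state(): the state.
- env.camera(name): name is "scene" or "top"; returns the picture (480x640x3 uint8, blue, green, red); there is no depth.
- env.camera_params(name): a dict with "fx", "fy", "cx", "cy" (pixels), "pose" (4x4, takes a point from camera to world coordinates). Camera axes: x right, y up, looking along -z (the intrinsics and any distortion apply to the point x, -y, -z); pixel columns grow to the right and rows downward; lengths in mm; the calibration is good to about 2 mm. A picture is of the moment at which its call begins. camera_params takes no time and is no camera call.
A pose or a line that the arm cannot do raises env.IKError and nothing moves.
- env.sign_off(): hands the job in; it is judged then, once.
Trained networks look in the newest picture that a camera, given by its name, has taken for a name from the list of things; names that differ only in an ending like _2 or _b are one class to them, and where a whole thing is asked for, a point or a joint stands for the part that bears it (a point fixed in the world has none). Each returns a list of dicts, best first, with "confidence" (0 to 1); they miss things now and then, are a little off and sometimes report something else, mostly with a low value. They report only what shows in the picture. A call takes as long as a camera call.
- env.boxes_of(camera, thing): "xy" ([column, row] in pixels, amid what is visible of it).
- env.trace(camera, thing): "mask" (480x640 bool, what is visible of it) and "xy" ([column, row] in pixels, amid what is visible of it).
- env.pinpoint(camera, thing): "xy" ([column, row] in pixels: a listed point, or the origin of a listed thing).
The state is a dict: "time_s": time; "qpos": joint angles; "dq": joint speeds; "tau": joint torques, N m; "tool_pos": TCP position; "orientation": TCP orientation; "force": force on the tool from outside, world axes, zero at the start; "wrist_torque": the same for the moment, N m; "width": finger opening in mm; "grip_force": force on a finger pad.
Only numpy, scipy, OpenCV 4.12 (cv2) and the standard library are available. Lean on these libraries where they do the work, as an engineer would, in place of code of your own. Each camera call takes 0.05 s, during which the arm holds its last target. There are 200 camera calls.

### The job

On the inspection station, swing the brass retaining arm (red knob) round until it is fully home in the blue catch. Then pick up the orange-handled loupe and hold it level, its lens centred over the mirror in the nest and its rim at the same height as the green focus collar on the post; finish while still holding it there, steady and touching nothing else. Do not touch the mirror or shift the collar, and leave everything else where it is.

Things in the scene. Friction and masses are not known exactly. Their poses are not given: they have to be found in the camera images.
- station: Fixed: aluminium plate 180 (x) x 200 (y) x 12 mm, origin under its centre. Black nest at the centre, outer radius 34 mm, top 20 mm above the table. Blue catch block 26 x 18 mm at x -22, y -62, top 43 mm above the table, slot open to -x. Steel post, diameter 11 mm, at x +74, y 0 (side away from the robot), top 180 mm above the table. Left or right on the table.
- retainer (a joint): Angle of the retaining arm, a hinge with a vertical axis: 0 = fully home against the stop in the catch, where the arm lies along the station's -y from its pivot; grows up to 1.3 rad as the arm swings open towards the station's -x (counted clockwise from above). Stays where it is left; light friction, about 0.6 N at the knob.
- retainer_pivot (a point): On the arm's hinge axis, at the arm's underside, 27 mm above the table (station x -22, y +72 mm). Brass arm 11 mm wide, 8 mm thick, 133 mm long from the pivot; it passes 3 mm above the mirror's edge.
- retainer_knob (a point): Centre of the top of the arm's red knob, an upright plastic pin of diameter 14 mm, 36 mm high above the arm (from 35 to 71 mm above the table), 100 mm from the pivot. Fingertips kept 47 mm or more above the table clear the catch, nest and mirror all along the swing.
- mirror: The round mirror to be inspected, silvery top with a blue rim, diameter 50 mm, 10 mm thick, loose in the nest; origin at the centre of its underside, 14 mm above the table.
- focus_mark (a point): Centre of the green focus collar on the station's post: a ring of diameter 26 mm and 12 mm high, with a small steel screw. Its height marks the focal height; it differs from run to run, 106 to 158 mm above the table. Held by friction.
- loupe: Loupe lying flat on the blue mat, about 110 g. Origin on the underside of the orange handle at the place to grip; x along the handle to the lens, z up when flat or held level. Handle 100 mm long (x -57 to +43), 18 mm wide (y), 16 mm high; black lens ring, outer diameter 60 mm, 12 mm thick, centred at x +85. It balances near x +15 mm.
- loupe_lens (a point): Centre of the loupe's lens, mid-thickness: x +85, z +6 mm in the loupe's frame. Its ring is as thick as the focus collar is high, so the two are flush when this point is as high as the collar's centre.
- lens_cap: Bystander: black lens cap, diameter 38 mm, 12 mm high, on the mat beside the lens of the loupe; origin under its centre.
- solvent: Bystander: amber bottle, diameter 60 mm, 150 mm high, left of the work area; origin under its centre.
- lens_mount: Bystander: lens in a black ring on a steel post and round foot of diameter 60 mm, 136 mm high, at the back; origin under the foot.
- driver: Bystander: screwdriver 150 mm long lying at the left; origin under its middle, x along it.
- spare_post: Bystander: steel bar 90 x 14 x 14 mm lying at the right; origin under its middle.
- optic_tray: Bystander: open grey tray 130 x 100 x 35 mm at the right; origin under its middle.
- mat: Blue mat 230 (x) x 220 (y) x 8 mm, fixed, origin under its centre; the loupe lies on it with its handle roughly towards the robot.

How it is judged:
By the outcome, as a careful person would: the job done as asked, in the order asked, and still so for the second after the job is handed in, while the arm keeps its last pose, push and grip.
It also fails if it takes over 61 s, if anything falls off the work surface, if the arm or the gripper's body presses on something with over 40 N, if the wrist force passes 120 N, or if a joint passes its speed limit or range.

## Working session

There is one attempt and no reset: what is moved stays moved. The work goes in short steps, each a Python script; the robot and the scene stay as the last script left them, time stands still between calls to the robot, and variables do not carry over. Pictures are saved under pics/ and viewed, at most 10 in all, crops included, and the job is handed in when it is done.

```bash
mkdir -p pics; ls
python3 - <<'E'
from station import env
import cv2,numpy as np
print(env.hold_point_z, env.read_state())
for c in("scene","top"):
    im=env.camera(c); cv2.imwrite(f"pics/{c}0.png",im)
    p=env.camera_params(c); print({k:np.round(v,3).tolist() if k=='pose' else v for k,v in p.items()})
    for t in("station","retainer_pivot","retainer_knob","mirror","focus_mark","loupe","loupe_lens","lens_cap","mat"):
        print(c,t,[(np.round(d["xy"],1).tolist(),round(d["confidence"],2)) for d in env.pinpoint(c,t)[:2]])
E
```

```text
pics
station.py
18.700000000000003 {'time_s': 0.0, 'qpos': array([ 1.12499202e+00,  4.23816138e-01,  1.63068713e+00, -3.57319886e-06,
        1.08857675e+00, -1.89833496e-02]), 'dq': array([-0.00011262,  0.00071394,  0.0004844 , -0.00021365,  0.00181746,
        0.0001323 ]), 'tau': array([-1.69558873e-03, -5.44622505e+01, -2.73667449e+01,  6.42376347e-02,
        2.27884634e-02, -1.01941773e-04]), 'tool_pos': array([258.46839053, 568.44860717, 221.91823739]), 'orientation': array([ 2.11793365e-01,  9.77314186e-01, -7.24055663e-04, -1.69736182e-04]), 'force': array([0.21329696, 0.05117949, 0.47170778]), 'wrist_torque': array([ 0.01606513,  0.04794386, -0.01269777]), 'grip_force': 0.0, 'width': 88.19439991923103}
{'fx': 518.1861285844712, 'fy': 518.1861285844712, 'cx': 305.44406581716567, 'cy': 235.03182762597808, 'pose': [[-0.722, -0.573, 0.388, 1075.433], [0.692, -0.602, 0.399, 489.796], [0.005, 0.557, 0.831, 1191.327], [0.0, 0.0, 0.0, 1.0]]}
scene station [([273.9, 224.3], 0.6)]
scene retainer_pivot [([290.5, 238.7], 0.71)]
scene retainer_knob [([298.0, 197.0], 0.47), ([458.1, 392.7], 0.29)]
scene mirror []
scene focus_mark [([243.3, 204.0], 0.47)]
scene loupe [([381.5, 302.2], 0.6), ([272.6, 222.4], 0.48)]
scene loupe_lens [([359.8, 325.9], 0.84)]
scene lens_cap [([395.6, 360.5], 0.62)]
scene mat [([381.4, 317.4], 0.83)]
{'fx': 439.81727322952014, 'fy': 439.81727322952014, 'cx': 310.69814385079013, 'cy': 245.48576616085074, 'pose': [[-0.01, 0.995, -0.095, 459.07], [-1.0, -0.009, 0.008, -4.429], [0.007, 0.095, 0.995, 1326.089], [0.0, 0.0, 0.0, 1.0]]}
top station [([363.0, 254.4], 0.58)]
top retainer_pivot [([341.2, 256.2], 0.44)]
top retainer_knob [([361.9, 278.9], 0.79)]
top mirror [([363.0, 251.3], 0.45)]
top focus_mark [([377.6, 224.7], 0.58)]
top loupe []
top loupe_lens [([473.0, 308.1], 0.61), ([237.9, 235.0], 0.57)]
top lens_cap [([195.7, 236.6], 0.55)]
top mat [([228.5, 259.9], 0.64)]
```

View pics/scene0.png

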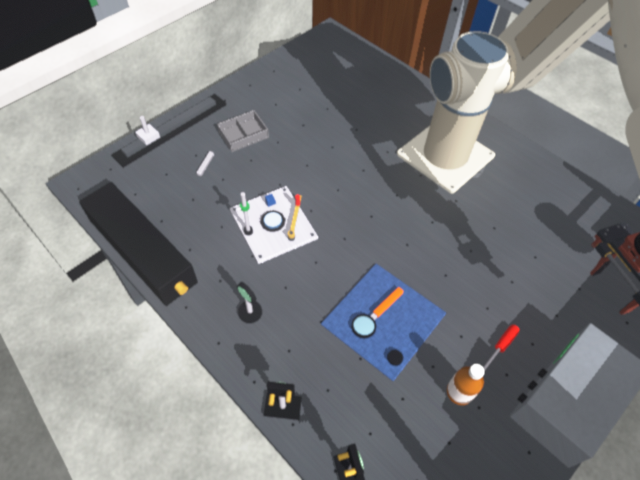

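View pics/top0.png

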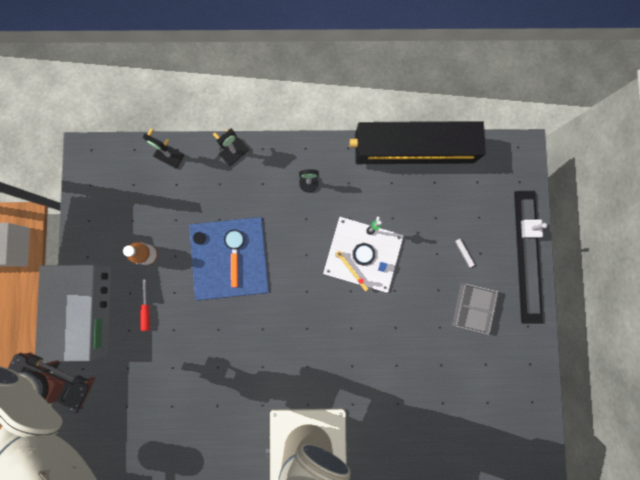

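The scene view shows the station around (273,224), its red knob near (298,197), the green collar near (245,207), and the loupe on the mat with its lens at (363,325). The top view has the mirror at (363,254), the knob at (363,286), the collar at (376,225), and the loupe running from lens (234,240) to handle end (235,285). Some of the networks' points look a little off, so I'll measure by colour and mask as well.

```bash
cat > h.py <<'E'
from station import env
import cv2,numpy as np
P={c:env.camera_params(c) for c in("scene","top")}
def proj(c,X):
    p=P[c]; T=np.linalg.inv(np.array(p["pose"])); q=T[:3,:3]@np.asarray(X,float)+T[:3,3]
    return np.array([p["cx"]+p["fx"]*q[0]/-q[2], p["cy"]+p["fy"]*-q[1]/-q[2]])
def ray(c,uv):
    p=P[c]; T=np.array(p["pose"]); d=T[:3,:3]@np.array([(uv[0]-p["cx"])/p["fx"],-(uv[1]-p["cy"])/p["fy"],-1.])
    return T[:3,3],d
def onz(c,uv,z):
    o,d=ray(c,uv); return (o+d*(z-o[2])/d[2])
def tri(a,b):  # pixel in scene, top -> 3D point, gap
    (o1,d1),(o2,d2)=ray("scene",a),ray("top",b)
    s=np.linalg.lstsq(np.c_[d1,-d2],o2-o1,rcond=None)[0]
    x,y=o1+s[0]*d1,o2+s[1]*d2; return (x+y)/2,np.linalg.norm(x-y)
def trace(c,t):
    r=env.trace(c,t); return r[0] if r else None
E
python3 - <<'E'
from h import *
for c in P:
    im=env.camera(c); hsv=cv2.cvtColor(im,cv2.COLOR_BGR2HSV)
    for t,z in(("station",12),("mirror",24),("loupe",16),("loupe_lens",14),("lens_cap",20),("focus_mark",130),("retainer_knob",71),("retainer",35)):
        r=trace(c,t)
        if r is None: print(c,t,None); continue
        m=r["mask"].astype(np.uint8); ys,xs=np.nonzero(m)
        print(c,t,round(r["confidence"],2),np.round(r["xy"],1),m.sum(),xs.min(),xs.max(),ys.min(),ys.max(),np.round(onz(c,(xs.mean(),ys.mean()),z),1))
        if t=="station":
            cs=max(cv2.findContours(cv2.morphologyEx(m,cv2.MORPH_OPEN,np.ones((9,9))),0,1)[0],key=cv2.contourArea)
            w=np.array([onz(c,q[0],12)[:2] for q in cs],np.float32); print("  rect",cv2.minAreaRect(w))
    def col(n,box,f):
        x0,x1,y0,y1=box; h=hsv[y0:y1,x0:x1].astype(int); m=f(h[...,0],h[...,1],h[...,2]); ys,xs=np.nonzero(m)
        print("  col",c,n,len(xs),xs.mean()+x0,ys.mean()+y0,xs.min()+x0,xs.max()+x0,ys.min()+y0,ys.max()+y0)
    B=dict(scene=(225,320,180,265),top=(320,410,210,295))[c]
    col("green",B,lambda h,s,v:(h>45)&(h<80)&(s>90)&(v>60)); col("red",B,lambda h,s,v:((h<6)|(h>174))&(s>150)&(v>80))
    col("blue",B,lambda h,s,v:(h>100)&(h<125)&(s>150)&(v>70)); col("brass",B,lambda h,s,v:(h>12)&(h<30)&(s>120)&(v>80))
    cr=lambda b,k: cv2.resize(im[b[2]:b[3],b[0]:b[1]],None,fx=k,fy=k,interpolation=cv2.INTER_CUBIC)
    L=dict(scene=(330,425,275,360),top=(185,275,215,300))[c]
    A=cr(B,4.2);D=cr(L,4.2); hh=min(len(A),len(D)); cv2.imwrite(f"pics/crop_{c}.png",np.hstack([A[:hh],D[:hh]]))
E
```

```text
scene station 0.83 [271.3 226.1] 3911 231 317 187 263 [ 563.9 -165.7   12. ]
  rect ((552.6784057617188, -169.40878295898438), (218.7650909423828, 198.6487579345703), 71.99922943115234)
scene mirror 0.66 [272.1 221.9] 221 264 281 213 227 [ 560.9 -169.7   24. ]
scene loupe 0.66 [364. 318.] 778 351 403 288 338 [576.7 215.9  16. ]
scene loupe_lens 0.76 [370.6 318.7] 791 352 402 288 338 [573.9 215.9  14. ]
scene lens_cap 0.56 [396.5 356.5] 189 388 402 350 365 [615.3 322.4  20. ]
scene focus_mark 0.56 [242.3 207.3] 93 235 249 202 211 [ 636.1 -190.6  130. ]
scene retainer_knob 0.62 [295.  215.6] 182 288 300 196 238 [ 531.4 -111.3   71. ]
scene retainer 0.61 [297.1 218.3] 212 288 300 195 238 [ 515.8 -129.3   35. ]
  col scene green 41 244.3658536585366 206.9268292682927 240 248 203 210
  col scene red 37 297.1621621621622 199.67567567567568 295 299 195 204
  col scene blue 39 269.8205128205128 199.5897435897436 267 273 196 203
  col scene brass 88 293.64772727272725 220.8409090909091 288 300 196 237
top station 0.8 [365.6 261.6] 3880 324 402 216 291 [ 558.3 -172.    12. ]
  rect ((563.38629
[... 170 characters left out ...]
oupe 0.82 [230.3 246.7] 617 224 244 228 286 [569.4 214.4  16. ]
top loupe_lens 0.95 [234.3 242.3] 577 224 244 230 286 [567.1 214.7  14. ]
top lens_cap 0.57 [197.8 237.9] 124 192 204 232 244 [608.8 320.6  20. ]
top focus_mark 0.57 [309.7 177.8] 334 300 317 170 191 [756.5  -8.6 130. ]
top retainer_knob 0.6 [354.3 271.9] 183 336 367 251 290 [ 505.1 -131.2   71. ]
top retainer 0.76 [354.1 271.3] 148 336 366 252 289 [ 506.8 -134.2   35. ]
  col top green 41 374.4634146341463 225.4878048780488 371 380 221 229
  col top red 13 360.61538461538464 280.61538461538464 359 362 279 282
  col top blue 16 382.5 266.0625 381 384 264 268
  col top brass 89 353.13483146067415 272.5056179775281 337 367 255 290
```

View pics/crop_scene.png

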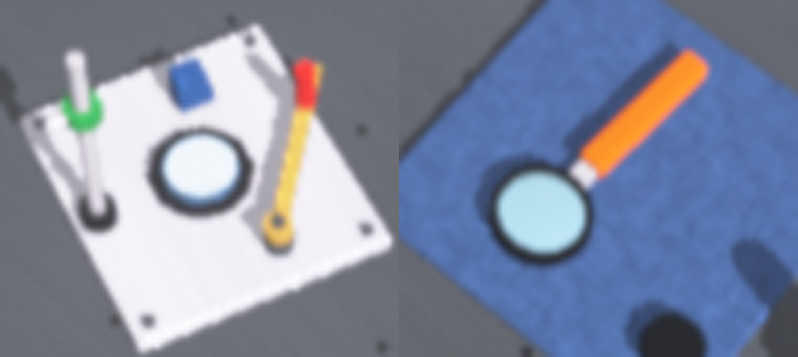

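View pics/crop_top.png

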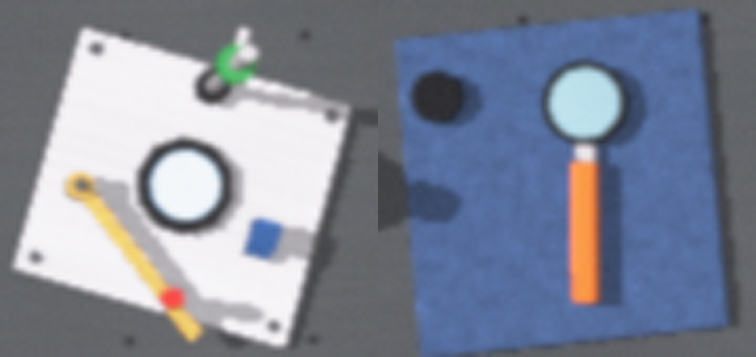

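Both crops agree with my earlier reading: the arm is swung open, the mirror sits in the nest, the collar is green on the post, and the loupe lies free on the mat. Next I'll fit the station and loupe poses jointly from the crop points.

```bash
cat > fit.py <<'E'
from h import *
from scipy.optimize import least_squares
def px(c,u,x0,y0): return (np.array(u)+.5)/4.2-.5+[x0,y0]
S=dict(scene=dict(c1=(142,344),c2=(22,120),c3=(258,24),c4=(391,238),mir=(202,168),piv=(278,222),knob=(305,66),col=(83,110),post=(75,55)),
       top=dict(c1=(82,28),c2=(350,105),c3=(288,347),c4=(13,268),mir=(185,184),piv=(81,185),knob=(171,298),col=(236,63)))
L=dict(scene=dict(lens=(144,212),e=(298,62)),top=dict(lens=(208,103),e=(207,302)))
def model(v):
    x,y,a,th,zc,lx,ly,la=v[:8]; R=lambda a:np.array([[np.cos(a),-np.sin(a)],[np.sin(a),np.cos(a)]])
    w=lambda p,z:np.r_[R(a)@p+[x,y],z]; l=lambda p,z:np.r_[R(la)@[p,0]+[lx,ly],z]
    return dict(c1=w([90,100],12),c2=w([90,-100],12),c3=w([-90,-100],12),c4=w([-90,100],12),mir=w([0,0],24),piv=w([-22,72],37),
      knob=w(np.array([-22,72])+100*np.array([-np.sin(th),-np.cos(th)]),71),col=w([74,0],zc),post=w([74,0],180),lens=l(85,14),e=l(-57,16))
def res(v,full=False):
    m=model(v);o=[];b=dict(scene=v[8:10],top=v[10:12]);n=[]
    for c in P:
        for D,q in((S,dict(scene=(225,180),top=(320,210))),(L,dict(scene=(330,275),top=(185,215)))):
            for k,u in D[c].items(): o.append(proj(c,m[k])+b[c]-px(c,u,*q[c])); n.append((c,k))
    if full: return [(a,np.round(r,1).tolist()) for a,r in zip(n,o)]
    return np.r_[np.concatenate(o),v[8:]*.7]
E
python3 - <<'E'
from fit import *
r=least_squares(res,np.r_[560,-170,-.28,.8,130,500,215,0,0,0,0,0],loss="soft_l1",x_scale=[10,10,.1,.1,10,10,10,.1,1,1,1,1])
print(np.round(r.x,3)); print(res(r.x,True)); np.save("fit.npy",r.x)
m=model(r.x); print({k:np.round(v,1).tolist() for k,v in m.items()})
E
```

```text
[ 5.58121e+02 -1.72340e+02 -2.90000e-01  6.42000e-01  1.29400e+02
  5.20865e+02  2.13820e+02  9.00000e-03 -4.00000e-02  1.47000e-01
 -1.19000e-01 -3.00000e-03]
[(('scene', 'c1'), [-0.4, 0.1]), (('scene', 'c2'), [-0.8, -0.5]), (('scene', 'c3'), [0.0, 0.0]), (('scene', 'c4'), [0.4, -0.3]), (('scene', 'mir'), [-0.1, -0.6]), (('scene', 'piv'), [0.3, 0.1]), (('scene', 'knob'), [0.3, 0.6]), (('scene', 'col'), [0.1, -0.1]), (('scene', 'post'), [0.1, 0.7]), (('scene', 'lens'), [-0.4, 0.2]), (('scene', 'e'), [0.3, -0.3]), (('top', 'c1'), [0.1, -0.1]), (('top', 'c2'), [0.1, -0.2]), (('top', 'c3'), [-0.7, -0.1]), (('top', 'c4'), [0.2, 0.1]), (('top', 'mir'), [0.0, 0.1]), (('top', 'piv'), [-0.2, -0.1]), (('top', 'knob'), [0.6, 0.0]), (('top', 'col'), [-0.1, 0.2]), (('top', 'lens'), [-0.1, -0.1]), (('top', 'e'), [0.1, 0.1])]
{'c1': [673.0, -102.3, 12.0], 'c2': [615.8, -293.9, 12.0], 'c3': [443.3, -242.4, 12.0], 'c4': [500.5, -50.8, 12.0], 'mir': [558.1, -172.3, 24.0], 'piv': [557.6, -97.1, 37.0], 'knob': [477.4, -156.7, 71.0], 'col': [629.0, -193.5, 129.4], 'post': [629.0, -193.5, 180.0], 'lens': [605.9, 214.6, 14.0], 'e': [463.9, 213.3, 16.0]}
```

```bash
cat >> h.py <<'E'
from scipy.spatial.transform import Rotation as Ro
def down(ydir):  # tool pointing down, closing axis along ydir (2D)
    y=np.r_[np.asarray(ydir)/np.linalg.norm(ydir),0]; z=np.array([0,0,-1.])
    return Ro.from_matrix(np.c_[np.cross(y,z),y,z]).as_quat()
E
python3 - <<'E'
from h import *
v=np.load("fit.npy"); x,y,a,th0=v[:4]; c,s=np.cos(a),np.sin(a); R=np.array([[c,-s],[s,c]])
def pose(th,back,sg,z=50):
    r=np.array([-np.sin(th),-np.cos(th)]); t=np.array([np.cos(th),-np.sin(th)])
    return np.r_[R@(np.array([-22,72])+100*r-back*t)+[x,y],z], down(sg*(R@r))
q6=lambda sg:[env.ik(*pose(t,17,sg)) for t in(th0+.2,-.1)]
for sg in(1,-1): print(sg,[None if q is None else np.round(q,2) for q in q6(sg)])
sg=min((1,-1),key=lambda g:sum(9 if q is None else abs(q[5]-env.read_state()["qpos"][5]) for q in q6(g)))
env.set_gripper(0)
p,o=pose(th0,40,sg,140); env.reach(p,o); p[2]=50; hit=env.move_l(p,rate=120,f_stop=8); print("down",hit,env.read_state()["tool_pos"])
assert not hit
for th in np.arange(th0,.12,-.1):
    p,o=pose(th,17,sg); env.move_l(p,o,rate=60)
p,o=pose(.08,17,sg); env.move_l(p,o,rate=50)
print(env.read_state()["force"],env.read_state()["time_s"])
p,o=pose(-.12,17,sg); h=env.move_l(p,o,rate=25,f_stop=12); st=env.read_state()
lp=R.T@(st["tool_pos"][:2]-[x,y]); print("stop",h,st["force"],lp,st["time_s"])
b=st["tool_pos"].copy(); b[:2]-=R@[25,0]; env.move_l(b,rate=100); b[2]=200; env.move_l(b,rate=200)
env.reach([480,60,260],o)
for cn in P:
    im=env.camera(cn); B=dict(scene=(225,320,180,265),top=(320,410,210,295))[cn]
    cv2.imwrite(f"pics/{cn}1.png",im)
A=[cv2.resize(cv2.imread(f"pics/{n}1.png")[b[2]:b[3],b[0]:b[1]],(395,357),interpolation=2) for n,b in(("scene",(225,320,180,265)),("top",(320,410,210,295)))]
cv2.imwrite("pics/c1.png",np.hstack(A)); print(env.read_state()["time_s"])
E
```

```text
1 [array([-0.29,  0.5 ,  2.05, -0.  ,  0.59,  2.41]), array([-0.37,  0.58,  1.87, -0.  ,  0.69,  1.39])]
-1 [array([-0.29,  0.5 ,  2.05, -0.  ,  0.59, -0.73]), array([-0.37,  0.58,  1.87, -0.  ,  0.69, -1.75])]
down False [ 453.89898537 -124.64240714   50.37303022]
[-0.25203094 -0.28644905  0.39171774] 9.1
stop True [0.30179181 0.36132313 1.19409566] [-38.68048052 -27.90278833] 9.6333
12.0083
```

View pics/c1.png

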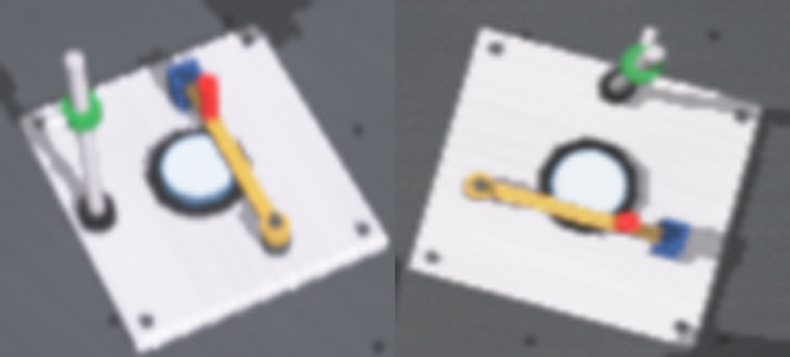

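The arm now appears seated in the slot of the blue catch (knob at about (628,222) in the right half of the crop). The force had dropped off after the stop, so I'll push again gently in small steps to confirm it's against the stop.

Run:
```python
from h import *
v=np.load("fit.npy"); x,y,a=v[:3]; c,s=np.cos(a),np.sin(a); R=np.array([[c,-s],[s,c]])
o=down(-(R@[0,-1])); W=lambda lx,z:np.r_[R@[lx,-28]+[x,y],z]
env.reach(W(-60,120),o); env.move_l(W(-60,50),rate=120); env.move_l(W(-43,50),rate=50)
f0=env.read_state()["force"]
for lx in np.arange(-41,-29,1.):
    env.move_l(W(lx,50),rate=30); st=env.read_state(); f=R.T@(st["force"]-f0)[:2]
    print(lx,np.round(R.T@(st["tool_pos"][:2]-[x,y]),2),np.round(f,2))
    if f[0]<-15: break
env.move_l(W(-60,50),rate=100); env.move_l(W(-60,150),rate=200); print(env.read_state()["time_s"])
```

```text
-41.0 [-41.08 -28.02] [-0.25  0.79]
-40.0 [-39.99 -27.99] [-1.73  0.1 ]
-39.0 [-38.92 -27.97] [-1.1  0.2]
-38.0 [-38.62 -27.98] [-3.17  0.2 ]
-37.0 [-38.45 -27.93] [-6.74  0.54]
-36.0 [-38.36 -27.9 ] [-8.56  0.37]
-35.0 [-38.26 -27.8 ] [-11.06  -0.  ]
-34.0 [-38.17 -27.71] [-14.09   0.34]
-33.0 [-38.1  -27.72] [-15.95   1.27]
17.6333
```

The stop is solid: force climbs steeply at x≈-38.5 however much further I command, so the arm is home. I'll add one soft seat with a slow release, then pick the loupe.

```bash
cat > p.py <<'E'
from h import *
v=np.load("fit.npy"); x,y,a=v[:3]; zc=v[4]; lx,ly,la=v[5:8]; rot=lambda a:np.array([[np.cos(a),-np.sin(a)],[np.sin(a),np.cos(a)]])
R=rot(a); G=10.; RL=rot(la)
E
python3 - <<'E'
from p import *
o=down(-(R@[0,-1])); W=lambda lx,z:np.r_[R@[lx,-28]+[x,y],z]
env.move_l(W(-60,50),rate=150); env.move_l(W(-42,50),rate=60); env.move_l(W(-37.5,50),rate=10)
env.move_l(W(-43,50),rate=10); env.move_l(W(-60,50),rate=100); env.move_l(W(-60,150),rate=200)
ol=down(RL@[0,1]); g=np.r_[RL@[G,0]+[lx,ly],0]
env.reach(g+[0,0,90],ol); env.set_gripper(50)
h=env.move_l(g+[0,0,10.8],rate=80,f_stop=6); print("down",h,env.read_state()["tool_pos"])
env.set_gripper(0); st=env.read_state(); print(st["width"],st["grip_force"],st["tool_pos"],st["time_s"])
env.move_l(g+[0,0,60],rate=60); env.hold(.2); st=env.read_state(); print(st["width"],st["force"],st["tool_pos"])
for c in P: cv2.imwrite(f"pics/{c}2.png",env.camera(c))
print(env.read_state()["time_s"])
I=[cv2.imread(f"pics/{n}2.png") for n in P]
cv2.imwrite("pics/c2.png",np.hstack([cv2.resize(I[0][250:370,320:440],(400,400),interpolation=2),cv2.resize(I[1][190:310,170:290],(400,400),interpolation=2)]))
E
```

```text
down False [531.27530031 214.08757159  11.26228881]
17.817287074481765 29.988749027252197 [530.9345119  213.96825298  10.95267094] 25.3
17.991007225516693 [ 0.12548229 -0.24854644 -0.88052366] [530.57107318 213.79827732  59.53218693]
26.5667
```

View pics/c2.png

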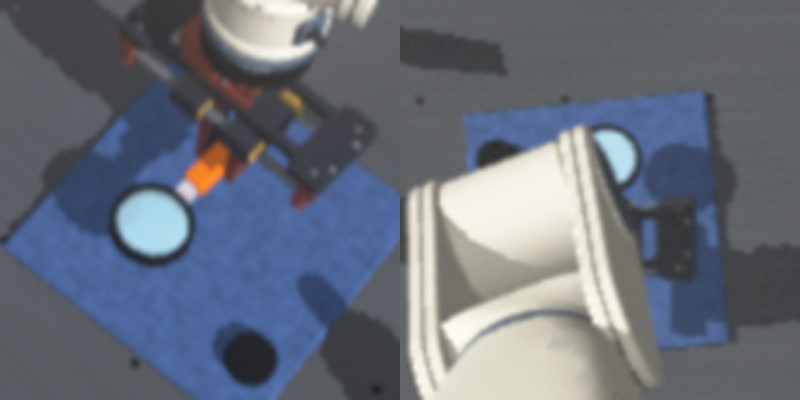

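Held: the lens shows at about (152,222) in the crop's left half, which is scene pixel (365,316), and the loupe appears level. Now I'll carry it to the station from the robot's side.

Run:
```python
from p import *
t=env.read_state()["tool_pos"]; print("pred",proj("scene",t+[75,.7,14-10.95]))
env.move_l([t[0],t[1],170],rate=200); env.move_l([450,t[1],200],rate=200)
of=down(R@[0,1]); f=np.r_[R@[-75,0]+[x,y],zc-3.05]; pre=np.r_[R@[-135,0]+[x,y],200]
env.reach(pre,of); env.move_l(np.r_[pre[:2],f[2]+20],rate=150); env.move_l(f+[0,0,20],rate=60); env.move_l(f,rate=40); env.hold(.5)
st=env.read_state(); e=f-st["tool_pos"]; print(e,st["force"],st["width"],st["time_s"])
for c in P: cv2.imwrite(f"pics/{c}3.png",env.camera(c))
print("pred",{c:np.round(proj(c,[x,y,zc]),1) for c in P},"mirror",{c:np.round(proj(c,[x,y,24]),1) for c in P})
for c in P: print(c,[(np.round(d["xy"],1),round(d["confidence"],2)) for d in env.pinpoint(c,"loupe_lens")[:2]],[(np.round(d["xy"],1),round(d["confidence"],2)) for d in env.pinpoint(c,"focus_mark")[:2]])
I=[cv2.imread(f"pics/{n}3.png") for n in P]
cv2.imwrite("pics/c3.png",np.hstack([cv2.resize(I[0][175:270,220:315],(400,400),interpolation=2),cv2.resize(I[1][205:300,315:410],(400,400),interpolation=2)]))
```

```text
pred [365.58433704 316.66775988]
[-0.02176728  0.01234765 -0.07960256] [-0.06640786 -0.04052132 -1.00273705] 17.535111812386067 31.9667
pred {'scene': array([270.7, 195.3]), 'top': array([368.7, 250.6])} mirror {'scene': array([272.6, 218.9]), 'top': array([363.8, 253.6])}
scene [(array([273.1, 195.7]), 0.71)] [(array([247.2, 201.9]), 0.56)]
top [(array([372.9, 247.9]), 0.59)] [(array([376.4, 225.9]), 0.37)]
```

View pics/c3.png

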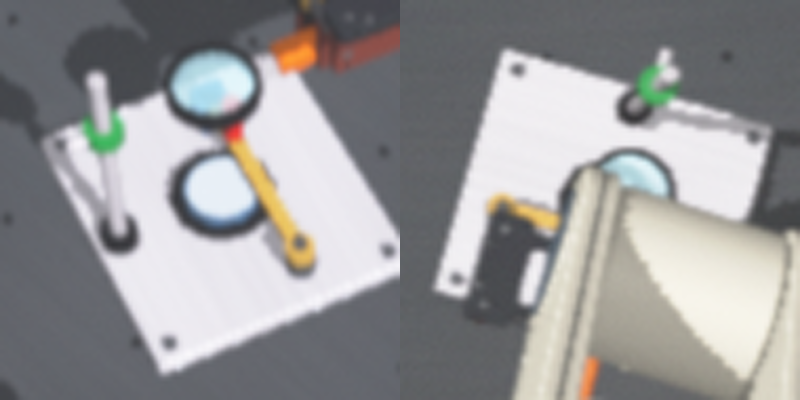

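The picture shows the lens at (213,86) in the crop, or scene (270.6,195.4), against a predicted (270.7,195.3). The arm is home, and the mirror and collar are undisturbed. I'll check the collar height against a rendered silhouette before handing in.

Run:
```python
from p import *
b=dict(scene=v[8:10],top=v[10:12])
def cyl(c,cx,cy,z,r,h):
    t=np.linspace(0,6.283,90); Q=np.array([proj(c,[cx+r*np.cos(k),cy+r*np.sin(k),z+s*h]) for k in t for s in(-1,1)])+b[c]
    return Q
cx,cy=R@[74,0]+[x,y]
for c in P:
    B=dict(scene=(225,265,190,225),top=(355,395,210,245))[c]
    ims=[cv2.imread(f"pics/{c}{i}.png") for i in(0,1)]
    im=np.mean(ims,axis=0); g=np.clip(im[...,1]-np.maximum(im[...,0],im[...,2]),0,None)[B[2]:B[3],B[0]:B[1]]
    K=8; G=cv2.resize(g,None,fx=K,fy=K,interpolation=cv2.INTER_LINEAR); m=G>.4*G.max()
    n,lab,stt,_=cv2.connectedComponentsWithStats(m.astype(np.uint8)); i=1+np.argmax(stt[1:,4]); ys,xs=np.nonzero(lab==i)
    f=lambda q,o:(q+.5)/K-.5+o
    print(c,"seen",[round(f(q,o),1) for q,o in((xs.min(),B[0]),(xs.max(),B[0]),(ys.min(),B[2]),(ys.max(),B[2]))])
    for z in(zc-6,zc-3,zc,zc+3):
        Q=cyl(c,cx,cy,z,13,6); print(round(z,1),np.round([*Q.min(0),*Q.max(0)],1)[[0,2,1,3]])
```

```text
scene seen [np.float64(239.3), np.float64(248.8), np.float64(201.7), np.float64(210.8)]
123.4 [239.4 249.9 201.7 212.6]
126.4 [239.3 249.8 201.  211.9]
129.4 [239.1 249.7 200.3 211.2]
132.4 [239.  249.6 199.6 210.5]
top seen [np.float64(370.8), np.float64(380.1), np.float64(220.2), np.float64(229.6)]
123.4 [370.4 380.5 220.1 230.1]
126.4 [370.5 380.6 220.  229.9]
129.4 [370.7 380.8 219.8 229.8]
132.4 [370.9 381.  219.6 229.6]
```

The silhouette puts the collar at about 129 mm, which matches the 129.4 mm I'm holding. Handing in.

Run:
```python
from h import *
s=env.read_state(); print(s["tool_pos"],s["width"],abs(s["dq"]).max(),s["time_s"]); print(env.sign_off())
```

```text
[ 486.25093112 -150.87107269  126.34207942] 17.854224388667358 0.0007682468241469776 32.2667
the job is handed in; nothing more can be done
None
```

I handed the job in at 32.3 s: the retaining arm is against its stop in the blue catch, and the loupe is held steady and level over the mirror, lens centre at the measured collar height of about 129 mm (good to roughly 2 mm).

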